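# Fit and clamp the stop carriage on the cutting guide rail

## Task

Put the blue stop carriage on the aluminium guide rail: thread it on from the rail's open end and slide it along until it bears lightly against the red end stop. Then turn its black clamp knob clockwise until the clamp is firm, without forcing anything, and let go with the carriage still up against the stop. Leave everything else on the table alone.

Things in the scene. Friction and masses are not known exactly. Their poses are not given: they have to be found in the camera images.
- rail: Aluminium dovetail rail on a dark steel foot (224 x 90 x 8 mm), fixed. Origin: centre of the underside; it runs along its own x, z up. Dovetail from x = -90 (open end) to x = +90 (red stop). Section: waist 26 wide at height 34, flaring to 42 wide at height 48, then upright to the flat top at height 51.
- rail_mouth (a point): Middle of the rail's top at its open end: x = -90, height 51 mm in the rail's frame, same axes. Over the first 20 mm (x = -90 to -70) the dovetail has a tapered lead-in: at the tip it is 33 wide and its top is 2.5 lower.
- end_stop: Red upright plate, 52 wide, 7 thick, from height 24 to 72 mm, across the far end of the rail; fixed. Its face lies at x = +90 of the rail. Origin and axes as rail. The carriage pushed home has its leading end face on this plate and its own origin at x = +60, y = 0, z = +36 mm of the rail.
- carriage: Loose blue block, about 0.35 kg, 60 long (x) x 64 wide (y) x 25 mm high, standing on its two cheeks; origin: centre of the underside. On its -y side an arm (28 wide, height 8 to 22) reaches out to y = -78 and carries the clamp knob on an upright axis at x = 0, y = -62. Alike end for end: may go on either way round.
- carriage_slot (a point): On the carriage: centre of the flat roof of its dovetail slot, 15 mm above its underside; carriage axes. The slot runs right through along x, 45.6 wide at the roof, 32 at the underside: 1.8 play to each side on the rail, about 3 upwards. The roof rests on the rail's top, the carriage's origin then 36 above the rail's.
- fin_grip (a point): On the carriage: the middle of the orange upright fin, where to take hold, 48 mm above the carriage's underside. The fin is 50 long (carriage x) and 14 thick (y); its top is 12 above this point, its foot 23 below.
- knob_grip (a point): On the clamp knob's axis, 50 mm above the carriage's underside: the height to grip its black bar, 40 long and 10 thick, white mark on one end. The bar's top is 4 above this point, its foot 20 below, then a round collar 22 wide, 8 high. The point turns with the knob: its x axis runs along the bar.
- clamp_knob (a joint): Angle of the clamp knob, rad, 0 to 3.0, growing as it tightens (clockwise from above); 0 to 0.3 at the start (jaw clear); at 0 the bar lies along the carriage's x. The screw moves the jaw 5 mm per rad. Friction about 0.08 N m: loose, it stays where it is left; tightened past 16 N of jaw force and let go, it springs back to about 16 N and stays. It may need several grasps.
- clamp_jaw: Jaw (24 mm long) in the knob-side cheek, pushed in the carriage's +y onto the rail's flank; axes as the carriage. Its back-off is unknown: it takes up the play, drawing the carriage 2 mm to the knob side, and bites at a knob angle of 1.0 to 2.0. Then about 85 N per rad, 0.4 N m per rad on the knob. Firm: over 6 N once let go; forced: over 50 N.
- weight_a: Bystander: brass pattern weight, 60 mm across, 56 high.
- weight_b: Bystander: a second brass pattern weight, the same.
- tape_roll: Bystander: card roll lying flat, 90 mm across, 25 high.
- straightedge: Bystander: steel straightedge, 300 x 30 x 4 mm.
- chalk_jar: Bystander: glass jar with a white cap, 56 mm across, 90 high.
- screwdriver: Bystander: screwdriver lying on the table.

How it is judged (in metres and radians):
On the way, in this order (a step that is already met when the one before it is completed fails the run):
1. the carriage is threaded on the dovetail from the open end (y of carriage in the frame of rail between -0.004 and 0.004 m and z of carriage in the frame of rail between 0.034 and 0.04 m and angle between the x axis of carriage and the x axis of rail, either way round below 0.08 rad and x of carriage in the frame of rail above -0.055 m), for 0.1 s.
2. it bears against the red end stop (more than 1 N) (y of carriage in the frame of rail between -0.004 and 0.004 m and z of carriage in the frame of rail between 0.034 and 0.04 m and angle between the x axis of carriage and the x axis of rail, either way round below 0.08 rad and contact force between carriage and end_stop above 1 N and x of carriage in the frame of rail above 0.058 m), for 0.02 s.
3. the jaw is firm on the rail (more than 6 N) (contact force between clamp_jaw and rail above 6 N), for 0.2 s.
At the end, for the whole second after the job is handed in: The carriage sits on the dovetail (within 4 mm across, about 3 mm in height and 0.08 rad of the rail), within 2 mm of the red end stop, at rest, with the clamp jaw pressing on the rail with more than 6 N, the robot having let go (y of carriage in the frame of rail between -0.004 and 0.004 m and z of carriage in the frame of rail between 0.034 and 0.04 m and angle between the x axis of carriage and the x axis of rail, either way round below 0.08 rad and x of carriage in the frame of rail above 0.058 m and contact force between clamp_jaw and rail above 6 N and linear speed of carriage below 0.01 m/s); the robot touches nothing.
It fails at once if the carriage is driven into the end stop with more than 30 N (contact force between carriage and end_stop above 30 N).
It fails at once if the clamp is forced: jaw on rail over 50 N (contact force between clamp_jaw and rail above 50 N).
It fails at once if a bystander is shifted by more than 25 mm (distance of any of weight_a, weight_b, tape_roll, straightedge, chalk_jar, screwdriver from where it was at the start of the episode above 0.025 m).
It also fails if it takes over 72 s, if anything falls off the work surface, if the arm or the gripper's body presses on something with over 40 N, if the wrist force passes 120 N, or if a joint passes its speed limit or range.

## Robot

A 7-joint arm with a two-finger parallel gripper is mounted at the origin on the work surface. World frame = base frame: x ahead of the robot, y to its left, z up, the work surface at z = 0. Lengths are in m, angles in degrees, forces in N, time in s.
With the tool pointing down it reaches from about 0.425 to 0.875 m from the base axis. Payload 4.7 kg.
Tool frame: the origin (TCP) lies between the finger pads; the fingertips stand env.finger_overhang ahead of it and the grasp point (between the pads) lies 5 mm behind it (env.finger_overhang is the distance from the TCP to the fingertips, in m); z points along the fingers, y is the line along which they close (so a half turn about z gives the same grasp; the last joint's range is limited). The gripper opens to 87 mm and grips with 3 to 60 N. Pads are 19 mm wide; open, the fingers measure 117 mm over their backs; the gripper's body (75 mm by 190 mm) begins 51 mm behind the grasp point.
Start: joints at [-73.849, 18.392, -4.016, 83.108, 1.295, 78.541, -3.26], TCP at [0.172, 0.627, 0.213] pointing down, gripper open.
Joint ranges: [-163.93, 163.93], [-17.29, 119.83], [-79.2, 71.16], [3.27, 140.29], [-89.18, 269.18], [5.43, 117.66], [-154.24, 154.24]. Speed limits (degrees/s): [147.25, 147.25, 180, 180, 180, 180, 180].

## Interface

Orientations are given as [roll, pitch, yaw] about the fixed x, y, z axes, in that order (R = Rz(yaw) Ry(pitch) Rx(roll)).
In Python, from cell import telemetry, eyes, env, models gives the robot as it stands. The module is installed in compiled form; this text tells all that it offers.
- The arm moves only by the tool drive_tool, never from a script. Its arguments are lists of equal length, an entry for each row: "angular": the turn, a rotation vector about the tool's x, y, z in rad, a list of three; "delta_pos": the shift along the tool's x, y, z in cm, a list of three; "gripper": the finger opening in cm, from 0 to 8.7. A call has 1 to 20 rows; each row shifts and turns the commanded pose from where the row before left it, along the tool's axes as they then stand; what a row does not reach is not made up. A row lasts 1/10 s, in which the tool goes at most 50 mm and 8.59 degrees, less where a joint would pass 70% of its speed; a pose out of reach is approached as far as the arm can. A call with a gripper value outside its range is refused whole. The fingers move at their own pace and stop on an object; "squeeze" is the grip in N (left out, the last holds). Time passes only in rows, so rows that do not move let the fingers close. It gives the time, the measured TCP pose, the force, the opening and the grip force at its end, in the units of the state.
- telemetry.get_obs(): the state, without advancing time (a new reading comes with each control period).
- eyes.read_camera(name): name is "scene" or "top" or "wrist"; returns a dict with "pixels" (420x560x3 uint8, red, green, blue), "mtx" (3x3 intrinsics, pixels), "origin" and "orientation" of the camera in the world. Camera axes: x right, y down, z forward; pixel columns grow to the right and rows downward; lengths in m; the calibration is good to about 2 mm. A picture is of the moment at which its call begins. There is no depth.
- env.sign_off(): hands the job in; it is judged then, once.
Trained networks look in a picture, given as the dict that the camera call returned (one of the last four; its "shot" number tells which), for a name from the list of things; names that differ only in an ending like _2 or _b are one class to them, and where a whole thing is asked for, a point or a joint stands for the part that bears it (a point fixed in the world has none). Each returns a list of dicts, best first, with "p" (0 to 1); they miss things now and then, are a little off and sometimes report something else, mostly with a low value. They report only what shows in the picture. A call takes as long as a camera call.
- models.search_frame(picture, target): "centre" ([column, row] in pixels, amid what is visible of it).
- models.cut_out(picture, target): "pixels" (420x560 bool, what is visible of it) and "centre" ([column, row] in pixels, amid what is visible of it).
The state is a dict: "time_s": time; "qpos": joint angles; "joint_velocities": joint speeds; "effort": joint torques, N m; "tool_pos": TCP position; "tool_rot": TCP orientation; "force": force on the tool from outside, world axes, zero at the start; "wrist_torque": the same for the moment, N m; "grip_width": finger opening in m; "grasp_force": force on a finger pad.
Only numpy, scipy, OpenCV 4.12 (cv2) and the standard library are available. Lean on these libraries where they do the work, as an engineer would, in place of code of your own. Each camera call takes 0.05 s, during which the arm holds its last target. There are 200 camera calls.

## Working session

There is one attempt and no reset: what is moved stays moved. The work goes in short steps, Python scripts to look and compute and a tool call to move; the robot and the scene stay as the last step left them, time stands still between calls to the robot, and variables do not carry over. Pictures are saved under pics/ and viewed, at most 10 in all, crops included, and the job is handed in when it is done.

Besides the shell and the picture viewer there is one more tool, called after "Call:" as name(argument=value, ...) on one line, values as JSON. drive_tool: Moves the arm, as the interface text tells. Its arguments: {"type":"object","properties":{"angular":{"type":"array","items":{"type":"array","items":{"type":"number"}}},"delta_pos":{"type":"array","items":{"type":"array","items":{"type":"number"}}},"gripper":{"type":"array","items":{"type":"number"}},"squeeze":{"type":"number"}},"required":["angular","delta_pos","gripper"]}

```bash
mkdir -p pics; cat > h.py <<'E'
import numpy as np, cv2
from scipy.spatial.transform import Rotation as R
from cell import telemetry, eyes, env, models
def cam(n):
    p=eyes.read_camera(n); return p
def rot(p):
    o=np.array(p["orientation"],float)
    if o.shape==(3,3): return o
    return R.from_euler('xyz',o,degrees=True).as_matrix()
def pix2z(p,uv,z):
    K=np.array(p["mtx"]);d=rot(p)@np.linalg.solve(K,[uv[0],uv[1],1.]);o=np.array(p["origin"])
    return o+d*(z-o[2])/d[2]
def proj(p,X):
    K=np.array(p["mtx"]);c=(np.atleast_2d(X)-np.array(p["origin"]))@rot(p);q=c@K.T
    return q[:,:2]/q[:,2:]
def save(p,n): cv2.imwrite("pics/"+n,p["pixels"][:,:,::-1])
E
python3 - <<'E'
from h import *
o=telemetry.get_obs();print({k:np.round(v,3) for k,v in o.items()},env.finger_overhang)
ims=[]
for n in ["scene","top"]:
    p=cam(n);ims.append(p["pixels"]);print(n,p["origin"],p["orientation"],p["mtx"])
    for t in ["rail","rail_mouth","end_stop","carriage","carriage_slot","fin_grip","knob_grip","weight_a","tape_roll","straightedge","chalk_jar","screwdriver"]:
        print(t,[(np.round(r["centre"]),round(r["p"],2)) for r in models.search_frame(p,t)[:3]])
    save(p,n+".png")
E
```

```text
{'time_s': np.float64(0.0), 'qpos': array([-73.85 ,  18.44 ,  -4.017,  83.176,   1.295,  78.54 ,  -3.261]), 'joint_velocities': array([ 0.052, -0.012, -0.095, -0.066,  0.018,  0.045, -0.028]), 'effort': array([ 1.0000e-03, -4.9127e+01, -4.0400e-01, -3.1254e+01, -6.4000e-02,
        4.3000e-02,  0.0000e+00]), 'tool_pos': array([0.172, 0.626, 0.212]), 'tool_rot': array([-1.79890e+02,  6.00000e-03,  1.64661e+02]), 'force': array([-1.43 , -0.13 ,  0.636]), 'wrist_torque': array([-0.01 , -0.056, -0.025]), 'grasp_force': np.float64(0.0), 'grip_width': np.float64(0.087)} 0.014
scene [ 1.02363232 -0.74589028  1.18967765] [-140.07475906   -0.87094588   29.2239044 ] [[513.34483321   0.         279.00240236]
 [  0.         513.34483321 212.6938514 ]
 [  0.           0.           1.        ]]
rail [(array([270., 218.]), 0.61)]
rail_mouth [(array([270., 218.]), 0.72)]
end_stop [(array([227., 368.]), 0.73), (array([326., 282.]), 0.66), (array([284., 192.]), 0.52)]
carriage [(array([160., 315.]), 0.57)]
carriage_slot [(array([163., 315.]), 0.63)]
fin_grip [(array([161., 317.]), 0.61)]
knob_grip [(a
[... 365 characters left out ...]
817] [[385.52423487   0.         285.83667295]
 [  0.         385.52423487 214.51282285]
 [  0.           0.           1.        ]]
rail [(array([274., 229.]), 0.88)]
rail_mouth [(array([279., 227.]), 0.79)]
end_stop []
carriage [(array([420., 259.]), 0.81)]
carriage_slot [(array([420., 262.]), 0.69)]
fin_grip [(array([424., 257.]), 0.7)]
knob_grip [(array([245., 227.]), 0.65), (array([429., 245.]), 0.55)]
weight_a [(array([169., 238.]), 0.78), (array([363., 179.]), 0.76), (array([420., 262.]), 0.43)]
tape_roll [(array([436., 166.]), 0.78)]
straightedge [(array([307., 155.]), 0.64), (array([424., 259.]), 0.21)]
chalk_jar [(array([170., 185.]), 0.86)]
screwdriver [(array([125., 288.]), 0.76)]
```

View pics/top.png

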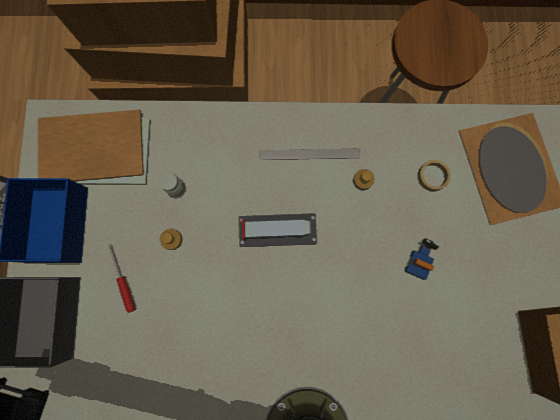

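View pics/scene.png

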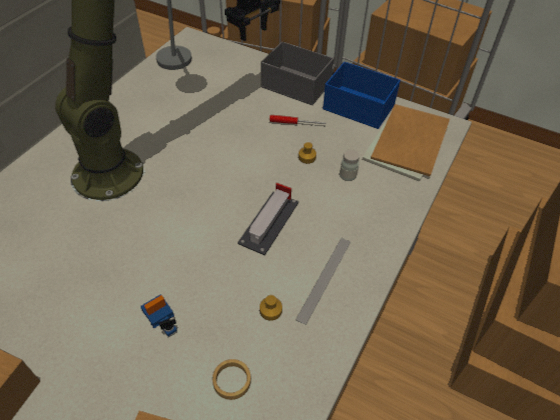

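The top view shows the rail foot at cols 239–317, rows 212–247. The red stop is at its left (+y) end and the open end is at the right (−y). The carriage is at (420,259) with the orange fin at about (424,265), and the knob at (429,243) points away from the robot.

```bash
python3 - <<'E'
from h import *
p=cam("top")
for n,uv,z in [("f1",(239,215),.008),("f2",(316,212),.008),("f3",(317,244),.008),("f4",(240,247),.008)]: print(n,pix2z(p,uv,z).round(4))
def blob(p,lo,hi,box):
    hsv=cv2.cvtColor(p["pixels"],cv2.COLOR_RGB2HSV);m=cv2.inRange(hsv,lo,hi);k=np.zeros_like(m);x0,y0,x1,y1=box;k[y0:y1,x0:x1]=m[y0:y1,x0:x1];return k
box=(385,225,450,290)
m=blob(p,(5,150,120),(18,255,255),box);pts=np.argwhere(m)[:,::-1].astype(np.float32);print("fin",pts.mean(0),cv2.minAreaRect(pts),pix2z(p,pts.mean(0),.055))
k=models.cut_out(p,"knob_grip");print([(r["centre"],r["p"],pix2z(p,r["centre"],.05).round(3)) for r in k])
for n,uv,z in [("weightb",(363,179),.04),("tape",(434,176),.02),("weighta",(171,239),.04),("jar",(173,186),.06),("str",(307,155),0)]: print(n,pix2z(p,uv,z).round(3))
w=cam("wrist");T=R.from_euler('xyz',telemetry.get_obs()["tool_rot"],degrees=True).as_matrix()
print("wrist cam in tool",T.T@(np.array(w["origin"])-telemetry.get_obs()["tool_pos"]),(T.T@rot(w)).round(3),w["mtx"])
E
```

```text
f1 [0.5901 0.1964 0.008 ]
f2 [ 0.6007 -0.0274  0.008 ]
f3 [ 0.5074 -0.0297  0.008 ]
f4 [0.4974 0.1913 0.008 ]
fin [425.02817 264.28168] ((424.7041015625, 264.2100524902344), (17.46154022216797, 4.153846263885498), 22.61986541748047) [ 0.44988885 -0.32149572  0.055     ]
[([428.6, 244.0], 0.67, array([ 0.506, -0.336,  0.05 ]))]
weightb [ 0.693 -0.16   0.04 ]
tape [ 0.709 -0.374  0.02 ]
weighta [0.516 0.38  0.04 ]
jar [0.663 0.377 0.06 ]
str [ 0.775 -0.002  0.   ]
wrist cam in tool [ 0.07919479 -0.00024246 -0.17245254] [[-0.001 -0.957 -0.291]
 [ 1.    -0.001 -0.   ]
 [-0.    -0.291  0.957]] [[297.34639833   0.         282.34224507]
 [  0.         297.34639833 214.66409718]
 [  0.           0.           1.        ]]
```

Call:
drive_tool(angular=[[0,0,0.077],[0,0,0.077],[0,0,0.077],[0,0,0.077],[0,0,0.077],[0,0,0.077],[0,0,0.077],[0,0,0.077],[0,0,0.077],[0,0,0.077],[0,0,0.077],[0,0,0.077],[0,0,0.077],[0,0,0.077],[0,0,0.077],[0,0,0.077],[0,0,0],[0,0,0],[0,0,0]], delta_pos=[[-4.6,-0.75,0],[-4.6,-0.75,0],[-4.6,-0.75,0],[-4.6,-0.75,0],[-4.6,-0.75,0],[-4.6,-0.75,0],[-4.6,-0.75,0],[-4.6,-0.75,0],[-4.6,-0.75,0],[-4.6,-0.75,0],[-4.6,-0.75,0],[-4.6,-0.75,0],[-4.6,-0.75,0],[-4.6,-0.75,0],[-4.6,-0.75,0],[-4.6,-0.75,0],[0,0,0],[0,0,0],[0,0,0]], gripper=[4.5,4.5,4.5,4.5,4.5,4.5,4.5,4.5,4.5,4.5,4.5,4.5,4.5,4.5,4.5,4.5,4.5,4.5,4.5], squeeze=30)

```text
time_s: 3.35
tool_pos: [0.5459, 0.0372, 0.2132]
tool_rot: [180.0, -0.1, 94.2]
force: [0.7, 1.2, -1.4]
grip_width: 0.0448
grasp_force: 0.0
```

```bash
python3 - <<'E'
from h import *
o=telemetry.get_obs();print(o["tool_pos"].round(4),o["tool_rot"].round(2),o["qpos"].round(1))
w=cam("wrist");save(w,"w1.png");np.save("w1.npy",w,allow_pickle=True)
E
```

```text
[0.5459 0.0372 0.2132] [ 1.7999e+02 -5.0000e-02  9.4200e+01] [-33.    5.8  28.4  98.9  -2.9  76.    0.2]
```

View pics/w1.png

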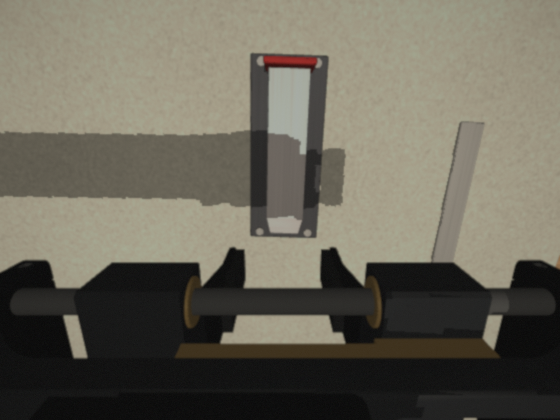

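The wrist view shows the rail with its foot corners at about (250,54), (328,56), (316,238) and (250,237). The red stop is at (290,61) and the mouth is at about (285,233).

```bash
cat > rail.py <<'E'
from h import *
from scipy.optimize import least_squares
w=np.load("w1.npy",allow_pickle=True).item()
g=cv2.GaussianBlur(cv2.cvtColor(w["pixels"],cv2.COLOR_RGB2GRAY),(3,3),0).astype(float)
def edge(line,a,b,s):   # strongest gradient of sign s in [a,b), subpixel
    d=s*np.diff(line)[a:b];i=int(np.argmax(d));
    if d[i]<12: return None
    o=0
    if 0<i<len(d)-1:
        den=d[i-1]-2*d[i]+d[i+1]; o=0.5*(d[i-1]-d[i+1])/den if den else 0
    return a+i+o+0.5
obs=[] # kind: (line in rail frame: point, dir), pixel, axis
P=lambda x,y,z:np.array([x,y,z])
for r in list(range(72,126,3))+list(range(210,228,3)):
    for a,b,s,y,z in [(242,256,-1,.045,.008),(312,334,1,-.045,.008)]:
        e=edge(g[r],a,b,s)
        if e is not None: obs.append((P(-.11,y,z),P(.11,y,z),(e,r)))
for r in range(76,122,3):
    for a,b,s,y in [(262,276,1,.021),(300,318,-1,-.021)]:
        e=edge(g[r],a,b,s)
        if e is not None: obs.append((P(-.06,y,.051),P(.08,y,.051),(e,r)))
for c in list(range(258,266,2))+list(range(300,314,3)):
    e=edge(g[:,c],228,245,1)
    if e is not None: obs.append((P(-.112,-.04,.008),P(-.112,.04,.008),(c,e)))
for c in range(268,324,4):
    e=edge(g[:,c],46,62,-1)
    if e is not None: obs.append((P(.112,-.04,.008),P(.112,.04,.008),(c,e)))
def res(q):
    Rz=R.from_euler('z',q[2]).as_matrix();t=np.array([q[0],q[1],0]);o=[]
    A=proj(w,np.array([Rz@a for a,_,_ in obs])+t);B=proj(w,np.array([Rz@b for _,b,_ in obs])+t);U=np.array([u for *_,u in obs])
    d=B-A;d/=np.linalg.norm(d,axis=1)[:,None];e=U-A
    return d[:,0]*e[:,1]-d[:,1]*e[:,0]
s=least_squares(res,[.549,.083,np.radians(92.7)],loss='soft_l1')
r=res(s.x);print(len(obs),s.x[:2],np.degrees(s.x[2]),"rms",np.sqrt((r**2).mean()))
for n,i in [("footside",[k for k,o in enumerate(obs) if abs(o[0][1])==.045]),("top",[k for k,o in enumerate(obs) if o[0][2]==.051]),("near",[k for k,o in enumerate(obs) if o[0][0]==-.112]),("far",[k for k,o in enumerate(obs) if o[0][0]==.112])]: print(n,len(i),r[i].round(1))
E
python3 rail.py
```

```text
103 [0.54751869 0.08241751] 92.344725234529 rms 1.1732015412995391
footside 48 [-0.  -0.2 -0.1 -0.  -0.1 -0.1  0.1 -0.2  0.1 -0.2  0.1 -0.2  0.1 -0.2
  0.1 -0.1  0.1 -0.1  0.  -0.3  0.1 -0.1  0.1 -0.1  0.  -0.1  0.  -0.1
  0.1 -0.2 -0.1 -0.2 -0.1 -0.   0.1 -0.2  0.1 -0.1  0.1 -0.1  0.1 -0.2
  0.1 -0.1  0.1 -0.1  0.  -0.1]
top 32 [-0.1  0.3 -0.   0.4 -0.2  0.3 -0.3  0.2 -0.2  0.2 -0.3  0.2 -0.2  0.3
 -0.2  0.4 -0.3  0.3 -0.3  0.4 -0.2  0.2  0.1  0.2 -0.1  0.3 -0.1  0.3
 -0.1  0.3 -0.1  0.4]
near 9 [ 8.  -0.1  0.2  0.4  0.4  0.4  8.6  0.3  0.7]
far 14 [-0.3 -0.1 -0.2 -0.1 -0.3 -0.3 -0.3 -0.2 -0.2 -0.2 -0.2 -0.3 -0.2 -0.1]
```

Call:
drive_tool(angular=[[0,0,0],[0,0,0],[0,0,0],[0,0,0],[0,0,0],[0,0,0],[0,0,0],[0,0,0],[0,0,0.078],[0,0,0.078],[0,0,0.078],[0,0,0.078],[0,0,0.078],[0,0,0.078],[0,0,0],[0,0,0],[0,0,0]], delta_pos=[[-4.375,-1.525,0],[-4.375,-1.525,0],[-4.375,-1.525,0],[-4.375,-1.525,0],[-4.375,-1.525,0],[-4.375,-1.525,0],[-4.375,-1.525,0],[-4.375,-1.525,0],[0,0,0],[0,0,0],[0,0,0],[0,0,0],[0,0,0],[0,0,0],[0,0,0],[0,0,0],[0,0,0]], gripper=[4.5,4.5,4.5,4.5,4.5,4.5,4.5,4.5,4.5,4.5,4.5,4.5,4.5,4.5,4.5,4.5,4.5])

```text
time_s: 5.1
tool_pos: [0.4495, -0.3216, 0.2131]
tool_rot: [-180.0, -0.0, 67.4]
force: [-0.1, 0.4, 0.0]
grip_width: 0.045
grasp_force: 0.0
```

```bash
python3 - <<'E'
from h import *
o=telemetry.get_obs();print(o["tool_pos"].round(4),o["tool_rot"].round(2),o["qpos"].round(1))
w=cam("wrist");np.save("w2.npy",w,allow_pickle=True)
im=w["pixels"][90:290,180:400]
cv2.imwrite("pics/w2.png",cv2.resize(im[:,:,::-1],None,fx=3,fy=3,interpolation=cv2.INTER_CUBIC))
hsv=cv2.cvtColor(w["pixels"],cv2.COLOR_RGB2HSV)
m=cv2.inRange(hsv,(5,150,100),(18,255,255));m[250:]=0
pts=np.argwhere(m)[:,::-1].astype(np.float32);rc=cv2.minAreaRect(pts);print(len(pts),pts.mean(0),rc)
print(np.array([pix2z(w,u,.06) for u in cv2.boxPoints(rc)]).round(4),pix2z(w,pts.mean(0),.06))
E
```

```text
[ 0.4495 -0.3216  0.2131] [-1.80e+02 -1.00e-02  6.74e+01] [-12.2   8.1  49.7  98.7  -6.3  76.2  16.1]
420 [280.7881  197.47382] ((281.0, 197.5), (41.0, 10.0), 90.0)
[[ 0.4532 -0.2967  0.06  ]
 [ 0.4633 -0.301   0.06  ]
 [ 0.4453 -0.3448  0.06  ]
 [ 0.4347 -0.3403  0.06  ]] [ 0.4490901  -0.32011977  0.06      ]
```

View pics/w2.png

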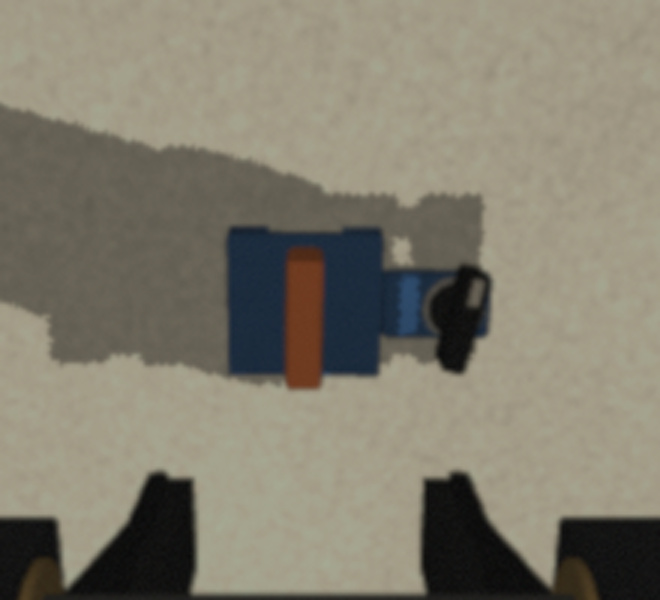

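The carriage is square under the gripper, with the orange fin at crop (305,318). The knob bar is at (460,320), turned slightly clockwise and clear of the fingers.

Call:
drive_tool(angular=[[0,0,0],[0,0,0],[0,0,0],[0,0,0],[0,0,0],[0,0,0],[0,0,0],[0,0,0],[0,0,0],[0,0,0],[0,0,0],[0,0,0],[0,0,0]], delta_pos=[[0,-0.1,4],[0,0,4],[0,0,4],[0,0,3],[0,0,1.3],[0,0,0.5],[0,0,0],[0,0,0],[0,0,0],[0,0,0],[0,0,0],[0,0,0],[0,0,0]], gripper=[4.5,4.5,4.5,4.5,4.5,4.5,4.5,0.8,0.8,0.8,0.8,0.8,0.8], squeeze=40)

```text
time_s: 6.45
tool_pos: [0.448, -0.3218, 0.0453]
tool_rot: [-180.0, -0.0, 67.3]
force: [-0.8, 0.9, 2.5]
grip_width: 0.013
grasp_force: 40.0
```

Call:
drive_tool(angular=[[0,0,0],[0,0,0],[0,0,0],[0,0,0],[0,0,0],[0,0,0],[0,0,0],[0,0,0],[0,0,0],[0,0,0],[0,0,0],[0,0,-0.073],[0,0,-0.073],[0,0,-0.073],[0,0,-0.073],[0,0,-0.073],[0,0,-0.073],[0,0,0],[0,0,0],[0,0,0]], delta_pos=[[0,0,-1.5],[0,0,-3],[0,0,-3],[4.06,-0.07,0],[4.06,-0.07,0],[4.06,-0.07,0],[4.06,-0.07,0],[4.06,-0.07,0],[4.06,-0.07,0],[4.06,-0.07,0],[0,0,0],[0,0,0],[0,0,0],[0,0,0],[0,0,0],[0,0,0],[0,0,0],[0,0,0],[0,0,0],[0,0,0]], gripper=[0.8,0.8,0.8,0.8,0.8,0.8,0.8,0.8,0.8,0.8,0.8,0.8,0.8,0.8,0.8,0.8,0.8,0.8,0.8,0.8])

```text
time_s: 8.45
tool_pos: [0.5534, -0.058, 0.1203]
tool_rot: [-180.0, -0.0, 92.3]
force: [-0.1, 0.2, -4.1]
grip_width: 0.0133
grasp_force: 40.0
```

```bash
python3 - <<'E'
from h import *
o=telemetry.get_obs();print(o["tool_pos"].round(4),o["tool_rot"].round(2),o["force"].round(2))
w=cam("wrist");np.save("w3.npy",w,allow_pickle=True)
im=w["pixels"][40:290,160:440]
cv2.imwrite("pics/w3.png",cv2.resize(im[:,:,::-1],None,fx=2.4,fy=2.4,interpolation=cv2.INTER_CUBIC))
s=cam("scene")
im=s["pixels"][180:300,180:340]
cv2.imwrite("pics/s3.png",cv2.resize(im[:,:,::-1],None,fx=4.5,fy=4.5,interpolation=cv2.INTER_CUBIC))
E
```

```text
[ 0.5534 -0.058   0.1203] [-180.     -0.     92.27] [-0.13  0.23 -4.13]
```

View pics/w3.png

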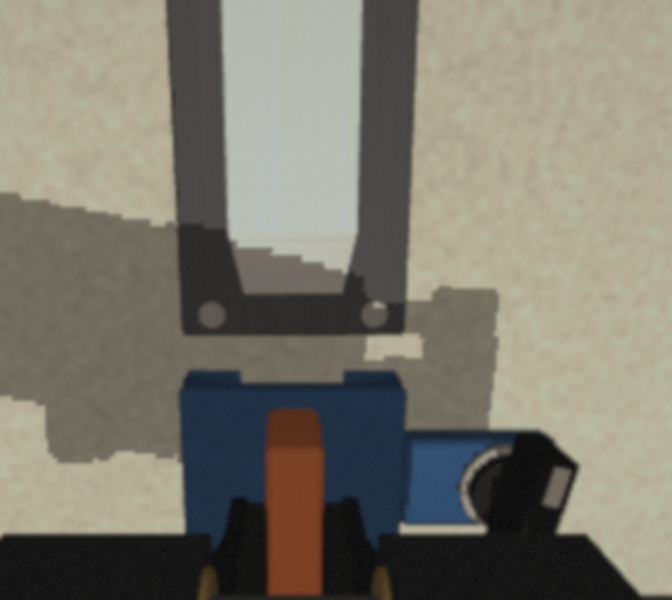

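Everything is centred: rail mouth at col 294, carriage slot at col 292, fin at col 294. I lower it to rail height and feed it on slowly.

Call:
drive_tool(angular=[[0,0,0],[0,0,0],[0,0,0],[0,0,0],[0,0,0],[0,0,0],[0,0,0],[0,0,0],[0,0,0],[0,0,0],[0,0,0]], delta_pos=[[0,0,1.5],[0,0,1.5],[0,0,0.8],[0,0,0],[0,0,0],[1,0,0],[1,0,0],[1,0,0],[0.5,0,0],[0.5,0,0],[0,0,0]], gripper=[0.8,0.8,0.8,0.8,0.8,0.8,0.8,0.8,0.8,0.8,0.8])

```text
time_s: 9.65
tool_pos: [0.5519, -0.0167, 0.0822]
tool_rot: [180.0, -0.0, 92.4]
force: [-0.3, 0.5, -3.9]
grip_width: 0.0133
grasp_force: 40.0
```

Call:
drive_tool(angular=[[0,0,0],[0,0,0],[0,0,0],[0,0,0],[0,0,0],[0,0,0],[0,0,0],[0,0,0],[0,0,0]], delta_pos=[[0.7,0,0],[0.7,0,0],[0.7,0,0],[0.7,0,0],[0.7,0,0],[0.7,0,0],[0.7,0,0],[0,0,0],[0,0,0]], gripper=[0.8,0.8,0.8,0.8,0.8,0.8,0.8,0.8,0.8])

```text
time_s: 10.55
tool_pos: [0.5499, 0.0311, 0.0822]
tool_rot: [180.0, 0.0, 92.4]
force: [-0.4, 0.0, -4.0]
grip_width: 0.013
grasp_force: 40.0
```

Call:
drive_tool(angular=[[0,0,0],[0,0,0],[0,0,0],[0,0,0],[0,0,0],[0,0,0],[0,0,0],[0,0,0],[0,0,0],[0,0,0],[0,0,0],[0,0,0],[0,0,0],[0,0,0],[0,0,0]], delta_pos=[[0.8,0,0],[1,0,0],[1,0,0],[1,0,0],[1,0,0],[1,0,0],[1,0,0],[1,0,0],[1,0,0],[0.8,0,0],[0.4,0,0],[0.2,0,0],[0.1,0,0],[0,0,0],[0,0,0]], gripper=[0.8,0.8,0.8,0.8,0.8,0.8,0.8,0.8,0.8,0.8,0.8,0.8,0.8,0.8,0.8])

```text
time_s: 12.05
tool_pos: [0.5457, 0.1335, 0.0822]
tool_rot: [180.0, 0.0, 92.3]
force: [-0.0, 0.6, -3.4]
grip_width: 0.013
grasp_force: 40.0
```

Call:
drive_tool(angular=[[0,0,0],[0,0,0],[0,0,0],[0,0,0],[0,0,0],[0,0,0],[0,0,0],[0,0,0]], delta_pos=[[0.1,0,0],[0.1,0,0],[0.1,0,0.03],[0.1,0,0.03],[0.1,0,0.03],[0.1,0,0],[0.05,0,0],[0,0,0]], gripper=[0.8,0.8,0.8,0.8,0.8,0.8,0.8,0.8])

```text
time_s: 12.85
tool_pos: [0.5457, 0.1405, 0.0815]
tool_rot: [180.0, -0.0, 92.3]
force: [0.2, -0.9, -2.4]
grip_width: 0.0134
grasp_force: 40.0
```

Call:
drive_tool(angular=[[0,0,0],[0,0,0],[0,0,0],[0,0,0]], delta_pos=[[0.05,0,0],[0.05,0,0],[0.05,0,0],[0,0,0]], gripper=[0.8,0.8,0.8,0.8])

```text
time_s: 13.25
tool_pos: [0.5455, 0.142, 0.0814]
tool_rot: [180.0, -0.0, 92.3]
force: [1.4, -2.6, -0.1]
grip_width: 0.0131
grasp_force: 40.0
```

Call:
drive_tool(angular=[[0,0,0],[0,0,0],[0,0,0]], delta_pos=[[0.05,0,0],[0.05,0,0],[0,0,0]], gripper=[0.8,0.8,0.8])

```text
time_s: 13.55
tool_pos: [0.5456, 0.1423, 0.0815]
tool_rot: [180.0, 0.0, 92.3]
force: [0.2, -4.2, 0.9]
grip_width: 0.0131
grasp_force: 40.0
```

Call:
drive_tool(angular=[[0,0,0],[0,0,0],[0,0,0]], delta_pos=[[0.05,0,0],[0.05,0,0],[0,0,0]], gripper=[0.8,0.8,0.8])

```text
time_s: 13.85
tool_pos: [0.5456, 0.1425, 0.0816]
tool_rot: [180.0, 0.1, 92.3]
force: [-0.6, -5.4, 3.3]
grip_width: 0.0132
grasp_force: 40.0
```

Firm but light contact at rail x ≈ 60 mm, as it must be. I release, rise, go over the knob and look.

Call:
drive_tool(angular=[[0,0,0],[0,0,0],[0,0,0],[0,0,0],[0,0,0],[0,0,0],[0,0,0],[0,0,0],[0,0,0],[0,0,0],[0,0,0],[0,0,0]], delta_pos=[[0,0,0],[0,0,0],[0,0,0],[0,0,0],[0,0,-1],[0,0,-3],[0,0,-3],[0,0,-3],[0,3,-2],[0,3.15,0],[0,0,0],[0,0,0]], gripper=[4,4,4,4,4,4,4,4,4,4,4,4])

```text
time_s: 15.05
tool_pos: [0.6065, 0.1464, 0.2011]
tool_rot: [-179.9, 0.0, 92.3]
force: [-0.0, -0.8, -0.1]
grip_width: 0.0403
grasp_force: 0.0
```

```bash
python3 - <<'E'
from h import *
o=telemetry.get_obs();print(o["tool_pos"].round(4),o["tool_rot"].round(2),o["force"].round(2),o["qpos"].round(1))
w=cam("wrist");np.save("w4.npy",w,allow_pickle=True)
k=models.cut_out(w,"knob_grip");print([(r["centre"],r["p"],pix2z(w,r["centre"],.09).round(4)) for r in k])
print(proj(w,[[.6071,.1449,.09]]))
im=w["pixels"][90:290,160:440]
cv2.imwrite("pics/w4.png",cv2.resize(im[:,:,::-1],None,fx=2.8,fy=2.8,interpolation=cv2.INTER_CUBIC))
E
```

```text
[0.6065 0.1464 0.2011] [-1.7994e+02  4.0000e-02  9.2330e+01] [-0.02 -0.77 -0.11] [-41.4  16.9  31.2  89.1  -8.9  76.6  -6.8]
[([281.3, 205.1], 0.7, array([0.6059, 0.1496, 0.09  ]))]
[[282.35951877 209.68441682]]
```

View pics/w4.png

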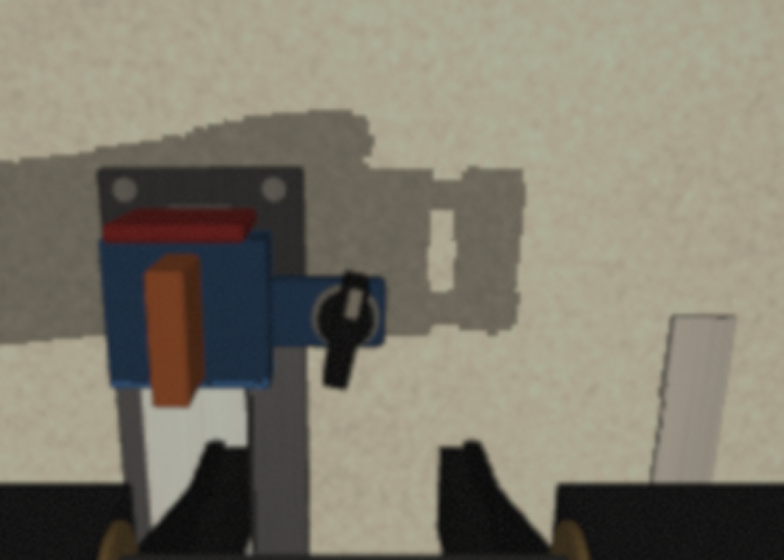

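The carriage sits against the red stop. The knob bar is centred at crop (345,328), about 12° clockwise, and the prediction agrees with it. Next I grip the knob.

Call:
drive_tool(angular=[[0,0,0.07],[0,0,0.07],[0,0,0.07],[0,0,0],[0,0,0],[0,0,0],[0,0,0],[0,0,0],[0,0,0],[0,0,0],[0,0,0],[0,0,0],[0,0,0],[0,0,0]], delta_pos=[[-0.15,0.05,0],[0,0,0],[0,0,0],[0,0,3],[0,0,3],[0,0,3],[0,0,1.5],[0,0,0.8],[0,0,0.5],[0,0,0],[0,0,0],[0,0,0],[0,0,0],[0,0,0]], gripper=[3.4,3.4,3.4,3.4,3.4,3.4,3.4,3.4,3.4,3.4,0.5,0.5,0.5,0.5], squeeze=20)

```text
time_s: 16.55
tool_pos: [0.6075, 0.1451, 0.0837]
tool_rot: [180.0, -0.0, 80.3]
force: [-0.4, 0.2, -0.9]
grip_width: 0.0103
grasp_force: 0.0
```

```bash
cat > st.py <<'E'
from h import *
o=telemetry.get_obs()
for k in ["time_s","tool_pos","tool_rot","force","wrist_torque","grip_width","grasp_force"]: print(k,np.round(o[k],4))
print("q7",o["qpos"][6].round(1))
E
python3 st.py
```

```text
time_s 16.55
tool_pos [0.6075 0.1451 0.0837]
tool_rot [ 1.799633e+02 -2.800000e-02  8.032190e+01]
force [-0.4419  0.1605 -0.8779]
wrist_torque [-0.1362  0.1015 -0.0369]
grip_width 0.0103
grasp_force 0.0
q7 -15.8
```

Call:
drive_tool(angular=[[0,0,0],[0,0,0],[0,0,0.1],[0,0,0.1],[0,0,0.1],[0,0,0.1],[0,0,0.1],[0,0,0.1],[0,0,0.1],[0,0,0],[0,0,0]], delta_pos=[[0,0,0],[0,0,0],[0,0,0],[0,0,0],[0,0,0],[0,0,0],[0,0,0],[0,0,0],[0,0,0],[0,0,0],[0,0,0]], gripper=[0.5,0.5,0.5,0.5,0.5,0.5,0.5,0.5,0.5,0.5,0.5])

```text
time_s: 17.65
tool_pos: [0.6072, 0.1451, 0.0832]
tool_rot: [180.0, 0.0, 40.4]
force: [-0.3, 1.2, -0.2]
grip_width: 0.0046
grasp_force: 0.0
```

```bash
python3 st.py
```

```text
time_s 17.65
tool_pos [0.6072 0.1451 0.0832]
tool_rot [1.799976e+02 5.300000e-03 4.035600e+01]
force [-0.2516  1.1847 -0.1577]
wrist_torque [-0.1055  0.1284 -0.0138]
grip_width 0.0046
grasp_force 0.0
q7 -53.0
```

The grip closed to 4.6 mm with no force, so it missed the bar. I'll open, rise and look.

Call:
drive_tool(angular=[[0,0,0],[0,0,0],[0,0,0],[0,0,0],[0,0,0],[0,0,0],[0,0,0]], delta_pos=[[0,0,-1],[0,0,-2],[0,0,-3],[0,0,-3],[0,0,-2.9],[0,0,0],[0,0,0]], gripper=[0.5,0.5,0.5,4,4,4,4])

```text
time_s: 18.35
tool_pos: [0.6077, 0.145, 0.2035]
tool_rot: [180.0, -0.1, 40.2]
force: [-0.7, -0.1, -0.9]
grip_width: 0.0287
grasp_force: 0.0
```

```bash
python3 st.py; python3 - <<'E'
from h import *
w=cam("wrist");np.save("w5.npy",w,allow_pickle=True)
X=[[.6071,.1449,.09],[.6071,.1449,.066]]
print(proj(w,X))
im=w["pixels"][90:290,160:440]
cv2.imwrite("pics/w5.png",cv2.resize(im[:,:,::-1],None,fx=2.8,fy=2.8,interpolation=cv2.INTER_CUBIC))
E
```

```text
time_s 18.35
tool_pos [0.6077 0.145  0.2035]
tool_rot [ 1.799848e+02 -1.215000e-01  4.024670e+01]
force [-0.65   -0.1417 -0.858 ]
wrist_torque [-0.1151  0.1451  0.0253]
grip_width 0.0287
grasp_force 0.0
q7 -56.1
[[281.24493031 209.14601522]
 [281.32943204 203.09094439]]
```

View pics/w5.png

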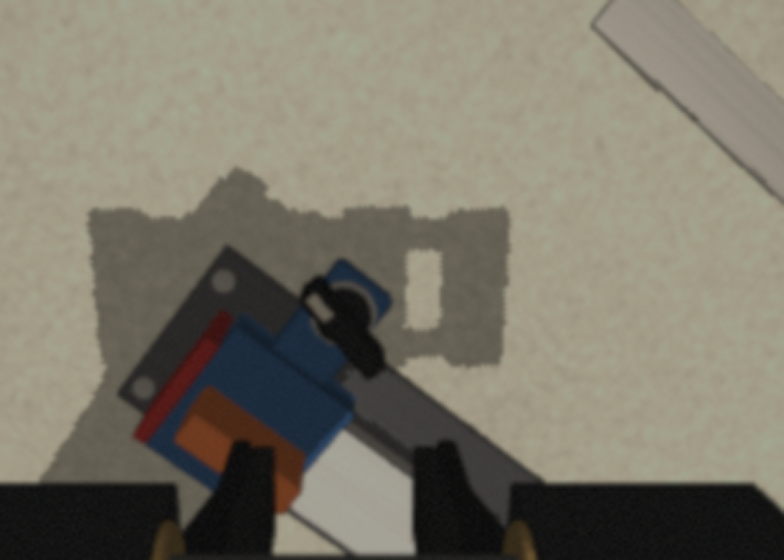

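The bar has not turned; it is still at about 78–80° yaw, centred at crop (342,330). The views w4 and w5 have a 7 cm baseline, so I triangulate the bar's true height.

```bash
python3 - <<'E'
from h import *
a=np.load("w4.npy",allow_pickle=True).item();b=np.load("w5.npy",allow_pickle=True).item()
def mark(p,c,r):
    u,v=int(c[0]/2.8+160),int(c[1]/2.8+90);s=p["pixels"][v-r:v+r+1,u-r:u+r+1].astype(float).mean(2)
    return u,v,s.round().astype(int)
for p,c in [(a,(355,302)),(b,(318,305))]:
    u,v,s=mark(p,c,6);print(u,v);print(s)
def tri(u1,u2):
    P=lambda p:np.array(p["mtx"])@np.hstack([rot(p).T,-(rot(p).T@np.array(p["origin"]))[:,None]])
    X=cv2.triangulatePoints(P(a),P(b),np.array(u1,float),np.array(u2,float));X=(X[:3]/X[3]).ravel();return X.round(4)
f=lambda c:(c[0]/2.8+160-.32,c[1]/2.8+90-.32)
for n,c1,c2 in [("mark",(355,302),(318,305)),("end white",(357,275),(306,288)),("end far",(335,386),(374,372)),("fin top far-left corner",(147,270),(212,388))]: print(n,tri(f(c1),f(c2)))
E
```

```text
286 197
[[55 45 27 17 15 19 17 18 18 16 15 25 38]
 [68 52 29 20 24 29 35 31 23 20 16 25 38]
 [67 46 26 20 35 56 65 60 49 34 22 25 36]
 [46 30 19 27 48 76 87 86 76 52 28 27 41]
 [24 16 18 27 57 86 96 95 84 55 27 35 51]
 [18 20 17 33 62 89 98 95 83 49 28 47 65]
 [17 19 18 37 66 92 97 93 77 45 28 50 70]
 [18 14 26 45 76 93 97 91 71 38 24 40 62]
 [16 18 27 50 81 95 98 88 60 30 17 29 53]
 [13 19 30 59 87 97 96 85 54 26 18 21 40]
 [15 19 33 62 90 97 95 83 49 20 17 22 36]
 [18 21 36 63 85 91 90 73 41 21 17 20 31]
 [14 16 27 44 62 67 70 53 29 19 17 20 30]]
273 198
[[80 52 26 14 15 14 17 17 14 13 27 45 59]
 [70 39 17 18 21 19 17 18 14 12 18 29 40]
 [56 28 12 20 32 39 30 18 16 15 13 14 21]
 [44 22 24 40 60 68 54 33 20 16 12 16 15]
 [32 23 42 64 81 87 76 52 29 18 18 14 18]
 [26 28 52 78 90 92 87 71 45 22 18 16 15]
 [27 27 45 70 87 92 91 83 64 37 23 18 14]
 [30 23 29 50 72 87 93 89 81 59 37 21 16]
 [33 30 25 32 53 78 89 92 90 78 58 36 18]
 [38 37 30 24 36 61 84 91 92 89 79 57 33]
 [42 42 39 32 27 42 66 85 92 92 85 69 38]
 [43 45 44 45 44 34 45 68 83 83 71 53 32]
 [45 44 45 52 58 45 33 44 61 62 48 32 22]]
mark [0.6106 0.1581 0.0921]
end white [0.6109 0.1647 0.0815]
end far [0.6048 0.1272 0.093 ]
fin top far-left corner [ 0.5219  0.1527 -0.001 ]
```

The mark is at height 92 mm (90 expected), with the bar centred at about (0.608, 0.1455) and yaw 79.4°. That makes the position right, but the earlier grip was 2–3 mm high. I retry lower and check before turning.

Call:
drive_tool(angular=[[0,0,-0.137],[0,0,-0.137],[0,0,-0.137],[0,0,-0.137],[0,0,-0.137],[0,0,0],[0,0,0],[0,0,0],[0,0,0],[0,0,0],[0,0,0],[0,0,0],[0,0,0]], delta_pos=[[0,0,0],[0,0,0],[0,0,0],[0,0,0],[0,0,0],[0,0,3],[0,0,3],[0,0,3],[0,0,1.5],[0,0,0.8],[0,0,0.5],[0,0,0],[0,0,0]], gripper=[4,4,4,4,4,4,4,4,4,4,4,4,4])

```text
time_s: 19.7
tool_pos: [0.6081, 0.1452, 0.0854]
tool_rot: [179.9, -0.1, 79.5]
force: [1.1, -0.0, 0.1]
grip_width: 0.0401
grasp_force: 0.0
```

```bash
python3 st.py
```

```text
time_s 19.7
tool_pos [0.6081 0.1452 0.0854]
tool_rot [ 1.799055e+02 -5.910000e-02  7.945910e+01]
force [ 1.0612 -0.0417  0.1218]
wrist_torque [-0.0949  0.0898 -0.0034]
grip_width 0.0401
grasp_force 0.0
q7 -16.0
```

Call:
drive_tool(angular=[[0,0,0],[0,0,0],[0,0,0],[0,0,0],[0,0,0],[0,0,0],[0,0,0],[0,0,0],[0,0,0],[0,0,0]], delta_pos=[[0,0,0.3],[0,0,0.15],[0,0,0],[0,0,0],[0,0,0],[0,0,0],[0,0,0],[0,0,0],[0,0,0],[0,0,0]], gripper=[4,4,4,0.5,0.5,0.5,0.5,0.5,0.5,0.5], squeeze=20)

```text
time_s: 20.7
tool_pos: [0.6073, 0.145, 0.0798]
tool_rot: [180.0, -0.0, 79.5]
force: [0.6, -0.3, -0.0]
grip_width: 0.0084
grasp_force: 20.0
```

```bash
python3 st.py
```

```text
time_s 20.7
tool_pos [0.6073 0.145  0.0798]
tool_rot [ 1.799976e+02 -3.200000e-03  7.946160e+01]
force [ 0.6182 -0.3401 -0.0028]
wrist_torque [-0.1171  0.0131  0.0392]
grip_width 0.0084
grasp_force 19.9987
q7 -15.9
```

It's gripped this time (20 N). I turn 0.7 rad to about 0.92, still below the earliest bite.

Call:
drive_tool(angular=[[0,0,0.1],[0,0,0.1],[0,0,0.1],[0,0,0.1],[0,0,0.1],[0,0,0.1],[0,0,0.1],[0,0,0],[0,0,0]], delta_pos=[[0,0,0],[0,0,0],[0,0,0],[0,0,0],[0,0,0],[0,0,0],[0,0,0],[0,0,0],[0,0,0]], gripper=[0.5,0.5,0.5,0.5,0.5,0.5,0.5,0.5,0.5])

```text
time_s: 21.6
tool_pos: [0.6074, 0.1449, 0.0798]
tool_rot: [180.0, -0.0, 39.5]
force: [0.3, -0.6, -0.0]
grip_width: 0.0084
grasp_force: 20.0
```

```bash
python3 st.py
```

```text
time_s 21.6
tool_pos [0.6074 0.1449 0.0798]
tool_rot [ 1.799743e+02 -7.900000e-03  3.948920e+01]
force [ 0.255  -0.603  -0.0112]
wrist_torque [-0.2931  0.0453  0.0251]
grip_width 0.0084
grasp_force 20.0294
q7 -52.9
```

Call:
drive_tool(angular=[[0,0,0.1],[0,0,0.1],[0,0,0]], delta_pos=[[0,0,0],[0,0,0],[0,0,0]], gripper=[0.5,0.5,0.5])

```text
time_s: 21.9
tool_pos: [0.6075, 0.1448, 0.0799]
tool_rot: [180.0, -0.0, 28.0]
force: [0.2, -1.2, 0.5]
grip_width: 0.0082
grasp_force: 20.0
```

```bash
python3 st.py
```

```text
time_s 21.9
tool_pos [0.6075 0.1448 0.0799]
tool_rot [ 1.799756e+02 -1.500000e-02  2.796400e+01]
force [ 0.1826 -1.2114  0.4627]
wrist_torque [-0.1985  0.0296  0.0872]
grip_width 0.0082
grasp_force 20.0382
q7 -63.5
```

Call:
drive_tool(angular=[[0,0,0.1],[0,0,0.05],[0,0,0]], delta_pos=[[0,0,0],[0,0,0],[0,0,0]], gripper=[0.5,0.5,0.5])

```text
time_s: 22.2
tool_pos: [0.6075, 0.1448, 0.0799]
tool_rot: [180.0, -0.0, 19.5]
force: [1.6, -0.8, 0.6]
grip_width: 0.0083
grasp_force: 20.1
```

```bash
python3 st.py
```

```text
time_s 22.2
tool_pos [0.6075 0.1448 0.0799]
tool_rot [ 1.799792e+02 -1.920000e-02  1.947090e+01]
force [ 1.6299 -0.7904  0.5989]
wrist_torque [-0.2388 -0.009   0.0433]
grip_width 0.0083
grasp_force 20.058
q7 -71.3
```

Call:
drive_tool(angular=[[0,0,0.1],[0,0,0.05],[0,0,0]], delta_pos=[[0,0,0],[0,0,0],[0,0,0]], gripper=[0.5,0.5,0.5])

```text
time_s: 22.5
tool_pos: [0.6075, 0.1447, 0.0799]
tool_rot: [180.0, -0.0, 10.9]
force: [-0.3, -0.6, 0.8]
grip_width: 0.0085
grasp_force: 20.1
```

```bash
python3 st.py
```

```text
time_s 22.5
tool_pos [0.6075 0.1447 0.0799]
tool_rot [ 1.799786e+02 -1.960000e-02  1.087000e+01]
force [-0.3386 -0.5669  0.7966]
wrist_torque [-0.3675 -0.05    0.0658]
grip_width 0.0085
grasp_force 20.058
q7 -79.1
```

Call:
drive_tool(angular=[[0,0,0.1],[0,0,0.05],[0,0,0]], delta_pos=[[0,0,0],[0,0,0],[0,0,0]], gripper=[0.5,0.5,0.5])

```text
time_s: 22.8
tool_pos: [0.6075, 0.1447, 0.0799]
tool_rot: [180.0, -0.0, 2.3]
force: [0.4, -1.3, 0.7]
grip_width: 0.0083
grasp_force: 20.1
```

```bash
python3 st.py
```

```text
time_s 22.8
tool_pos [0.6075 0.1447 0.0799]
tool_rot [ 1.799804e+02 -2.290000e-02  2.277100e+00]
force [ 0.4205 -1.3263  0.6515]
wrist_torque [-0.3648 -0.0782  0.0776]
grip_width 0.0083
grasp_force 20.0873
q7 -86.9
```

Call:
drive_tool(angular=[[0,0,0.1],[0,0,0],[0,0,0]], delta_pos=[[0,0,0],[0,0,0],[0,0,0]], gripper=[0.5,0.5,0.5])

```text
time_s: 23.1
tool_pos: [0.6075, 0.145, 0.08]
tool_rot: [-180.0, -0.0, -3.4]
force: [0.9, -0.4, 1.4]
grip_width: 0.0052
grasp_force: 1.0
```

```bash
python3 st.py
```

```text
time_s 23.1
tool_pos [0.6075 0.145  0.08  ]
tool_rot [-1.799897e+02 -3.330000e-02 -3.393800e+00]
force [ 0.9326 -0.4112  1.3636]
wrist_torque [-0.2423 -0.0062  0.083 ]
grip_width 0.0052
grasp_force 1.0424
q7 -92.0
```

Call:
drive_tool(angular=[[0,0,0.1],[0,0,0],[0,0,0]], delta_pos=[[0,0,0],[0,0,0],[0,0,0]], gripper=[0.5,0.5,0.5])

```text
time_s: 23.4
tool_pos: [0.6075, 0.1449, 0.08]
tool_rot: [-180.0, -0.0, -9.1]
force: [0.9, -1.2, 2.4]
grip_width: 0.0048
grasp_force: 1.2
```

```bash
python3 st.py
```

```text
time_s 23.4
tool_pos [0.6075 0.1449 0.08  ]
tool_rot [-1.799967e+02 -3.510000e-02 -9.140800e+00]
force [ 0.9052 -1.1518  2.3777]
wrist_torque [-0.3653  0.0129  0.0471]
grip_width 0.0048
grasp_force 1.2308
q7 -97.2
```

The grip slipped off the top again. In the pictures the finger edges match a tip about 8 mm behind the TCP rather than 14 mm ahead, so I was only catching the bar's top edge. I'll open, rise, re-measure the bar angle, then grip lower.

Call:
drive_tool(angular=[[0,0,0],[0,0,0],[0,0,0],[0,0,0],[0,0,0],[0,0,0],[0,0,0]], delta_pos=[[0,0,-1],[0,0,-2],[0,0,-3],[0,0,-3],[0,0,-3],[0,0,0],[0,0,0]], gripper=[0.5,3.4,3.4,3.4,3.4,3.4,3.4])

```text
time_s: 24.1
tool_pos: [0.6071, 0.1455, 0.2003]
tool_rot: [-179.9, -0.0, -9.3]
force: [-1.1, 0.6, -0.5]
grip_width: 0.0334
grasp_force: 0.0
```

```bash
python3 st.py; python3 - <<'E'
from h import *
w=cam("wrist");np.save("w6.npy",w,allow_pickle=True)
print(proj(w,[[.6075,.145,.09]]))
k=models.cut_out(w,"knob_grip");print([(r["centre"],r["p"]) for r in k])
im=w["pixels"][90:290,160:440]
cv2.imwrite("pics/w6.png",cv2.resize(im[:,:,::-1],None,fx=2.8,fy=2.8,interpolation=cv2.INTER_CUBIC))
E
```

```text
time_s 24.1
tool_pos [0.6071 0.1455 0.2003]
tool_rot [-1.799233e+02 -4.800000e-03 -9.253600e+00]
force [-1.0656  0.5833 -0.4878]
wrist_torque [-0.0777  0.1728  0.0185]
grip_width 0.0334
grasp_force 0.0
q7 -101.1
[[282.76367129 209.30664145]]
[([280.9, 204.2], 0.58)]
```

View pics/w6.png

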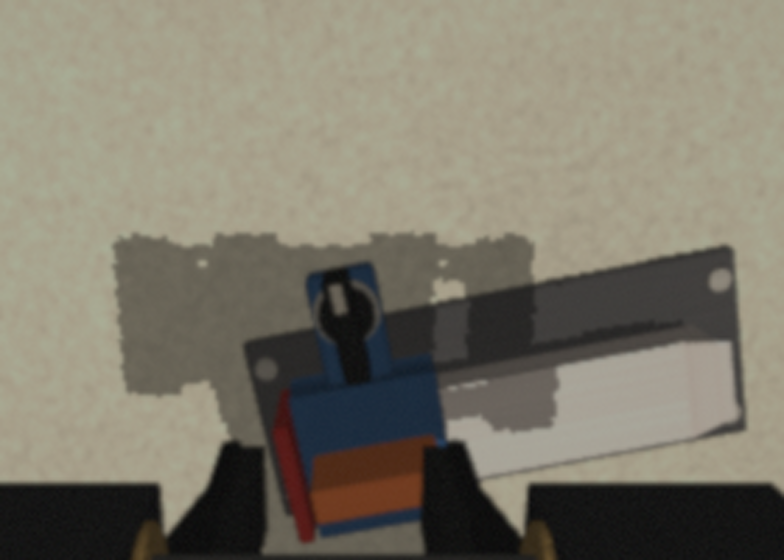

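The bar is from (334,272) to (358,382), so its yaw is about 2.5° and it stayed where I left it (knob ≈ 1.57). I re-grip 12 mm lower.

Call:
drive_tool(angular=[[0,0,-0.1],[0,0,-0.1],[0,0,0],[0,0,0],[0,0,0],[0,0,0],[0,0,0],[0,0,0],[0,0,0],[0,0,0]], delta_pos=[[0,0,0],[0,0,0],[0,0,3],[0,0,3],[0,0,3],[0,0,2],[0,0,1],[0,0,0.6],[0,0,0.5],[0,0,0]], gripper=[3.4,3.4,3.4,3.4,3.4,3.4,3.4,3.4,3.4,3.4])

```text
time_s: 25.2
tool_pos: [0.6073, 0.145, 0.0688]
tool_rot: [-180.0, -0.0, 2.1]
force: [0.0, 0.8, 0.4]
grip_width: 0.0341
grasp_force: 0.0
```

Call:
drive_tool(angular=[[0,0,0],[0,0,0],[0,0,0],[0,0,0],[0,0,0],[0,0,0]], delta_pos=[[0,0,0],[0,0,0],[0,0,0],[0,0,0],[0,0,0],[0,0,0]], gripper=[0.5,0.5,0.5,0.5,0.5,0.5], squeeze=20)

```text
time_s: 25.8
tool_pos: [0.6076, 0.1449, 0.0691]
tool_rot: [-180.0, -0.0, 2.1]
force: [0.7, -0.3, 0.6]
grip_width: 0.0097
grasp_force: 19.9
```

```bash
python3 st.py
```

```text
time_s 25.8
tool_pos [0.6076 0.1449 0.0691]
tool_rot [-1.799986e+02 -4.330000e-02  2.107600e+00]
force [ 0.6515 -0.2796  0.5645]
wrist_torque [-0.1365  0.1081  0.0827]
grip_width 0.0097
grasp_force 19.8721
q7 -86.4
```

Call:
drive_tool(angular=[[0,0,0.1],[0,0,0],[0,0,0]], delta_pos=[[0,0,0],[0,0,0],[0,0,0]], gripper=[0.5,0.5,0.5])

```text
time_s: 26.1
tool_pos: [0.6079, 0.145, 0.0692]
tool_rot: [-180.0, -0.1, -3.5]
force: [1.5, -1.4, 1.9]
grip_width: 0.0103
grasp_force: 19.9
```

```bash
python3 st.py
```

```text
time_s 26.1
tool_pos [0.6079 0.145  0.0692]
tool_rot [-1.799951e+02 -7.990000e-02 -3.511000e+00]
force [ 1.4923 -1.4008  1.8521]
wrist_torque [-0.159  -0.1808 -0.0352]
grip_width 0.0103
grasp_force 19.8951
q7 -91.5
```

Call:
drive_tool(angular=[[0,0,0.1],[0,0,0],[0,0,0]], delta_pos=[[0,0,0],[0,0,0],[0,0,0]], gripper=[0.5,0.5,0.5])

```text
time_s: 26.4
tool_pos: [0.6082, 0.145, 0.0692]
tool_rot: [-180.0, -0.1, -9.2]
force: [3.0, -0.1, 1.5]
grip_width: 0.0097
grasp_force: 19.9
```

```bash
python3 st.py
```

```text
time_s 26.4
tool_pos [0.6082 0.145  0.0692]
tool_rot [-1.799764e+02 -1.112000e-01 -9.185100e+00]
force [ 2.9957 -0.1166  1.5455]
wrist_torque [-0.1972 -0.5318  0.0031]
grip_width 0.0097
grasp_force 19.8921
q7 -96.6
```

The jaw is taking up the play, drawing the carriage in +x. I let the tool follow it.

Call:
drive_tool(angular=[[0,0,0.1],[0,0,0],[0,0,0]], delta_pos=[[0.1,0,0],[0,0,0],[0,0,0]], gripper=[0.5,0.5,0.5])

```text
time_s: 26.7
tool_pos: [0.6083, 0.145, 0.0691]
tool_rot: [-180.0, -0.0, -14.9]
force: [0.1, -0.7, 4.1]
grip_width: 0.0095
grasp_force: 19.9
```

```bash
python3 st.py
```

```text
time_s 26.7
tool_pos [0.6083 0.145  0.0691]
tool_rot [-179.9782   -0.      -14.8891]
force [ 0.112  -0.6973  4.0611]
wrist_torque [-0.207   0.092  -0.0283]
grip_width 0.0095
grasp_force 19.9012
q7 -101.7
```

Call:
drive_tool(angular=[[0,0,0.1],[0,0,0],[0,0,0]], delta_pos=[[0.05,0,0],[0,0,0],[0,0,0]], gripper=[0.5,0.5,0.5])

```text
time_s: 27.0
tool_pos: [0.6083, 0.1451, 0.0691]
tool_rot: [-180.0, 0.1, -20.6]
force: [-1.2, 0.0, 6.8]
grip_width: 0.0099
grasp_force: 19.9
```

```bash
python3 st.py
```

```text
time_s 27.0
tool_pos [0.6083 0.1451 0.0691]
tool_rot [-1.799854e+02  6.210000e-02 -2.063160e+01]
force [-1.2189  0.0458  6.8379]
wrist_torque [-0.1089  0.3982  0.0053]
grip_width 0.0099
grasp_force 19.8779
q7 -106.8
```

```bash
python3 -c "
from h import *
print(telemetry.get_obs()['effort'].round(3))"
```

```text
[ -0.043 -39.185  11.81  -24.244  -0.159  -0.398  -0.068]
```

Call:
drive_tool(angular=[[0,0,0.1],[0,0,0],[0,0,0]], delta_pos=[[-0.03,0,-0.03],[0,0,0],[0,0,0]], gripper=[0.5,0.5,0.5])

```text
time_s: 27.3
tool_pos: [0.6083, 0.1451, 0.0692]
tool_rot: [-180.0, 0.0, -26.3]
force: [0.4, 0.8, 4.4]
grip_width: 0.0096
grasp_force: 19.9
```

```bash
python3 st.py;  python3 -c "
from h import *
print(telemetry.get_obs()['effort'].round(3))"
```

```text
time_s 27.3
tool_pos [0.6083 0.1451 0.0692]
tool_rot [-1.799889e+02  2.230000e-02 -2.632630e+01]
force [0.4444 0.7723 4.3822]
wrist_torque [-0.0246  0.2336  0.1114]
grip_width 0.0096
grasp_force 19.8689
q7 -111.8
[-2.7000e-02 -3.9533e+01  1.2450e+01 -2.4160e+01 -8.1000e-02 -9.6000e-02
 -1.1700e-01]
```

Joint 7's effort is now rising at about 0.5 N m/rad, so the jaw is biting (about 8 N). A bit more.

Call:
drive_tool(angular=[[0,0,0.1],[0,0,0],[0,0,0]], delta_pos=[[0,0,-0.03],[0,0,0],[0,0,0]], gripper=[0.5,0.5,0.5])

```text
time_s: 27.6
tool_pos: [0.6083, 0.1451, 0.0692]
tool_rot: [180.0, 0.0, -32.1]
force: [0.4, 0.3, 3.3]
grip_width: 0.0099
grasp_force: 19.9
```

```bash
python3 st.py;  python3 -c "
from h import *
print(telemetry.get_obs()['effort'].round(3))"
```

```text
time_s 27.6
tool_pos [0.6083 0.1451 0.0692]
tool_rot [ 1.799969e+02  1.950000e-02 -3.205240e+01]
force [0.4458 0.3431 3.3251]
wrist_torque [-0.0056  0.0092  0.1755]
grip_width 0.0099
grasp_force 19.8703
q7 -116.9
[ 1.3100e-01 -4.0152e+01  1.3348e+01 -2.4440e+01  1.5000e-02  8.1000e-02
 -1.7100e-01]
```

The torque of 0.17 N m puts the jaw at about 19 N. I add a small margin, then let go and rise.

Call:
drive_tool(angular=[[0,0,0.04],[0,0,0],[0,0,0],[0,0,0],[0,0,0],[0,0,0],[0,0,0],[0,0,0],[0,0,0],[0,0,0],[0,0,0],[0,0,0],[0,0,0],[0,0,0],[0,0,0]], delta_pos=[[0,0,0],[0,0,0],[0,0,0],[0,0,0],[0,0,0],[0,0,0],[0,0,0],[0,0,-1],[0,0,-3],[0,0,-3],[0,0,-3],[0,0,-3],[0,0,0],[0,0,0],[0,0,0]], gripper=[0.5,0.5,0.5,3.4,3.4,3.4,3.4,3.4,3.4,3.4,3.4,3.4,3.4,3.4,3.4])

```text
time_s: 29.1
tool_pos: [0.6078, 0.1449, 0.1985]
tool_rot: [179.9, 0.1, -34.6]
force: [0.2, 0.9, -0.6]
grip_width: 0.034
grasp_force: 0.0
```

```bash
python3 st.py; python3 - <<'E'
from h import *
w=cam("wrist")
im=w["pixels"][90:290,160:440]
cv2.imwrite("pics/w7.png",cv2.resize(im[:,:,::-1],None,fx=2.8,fy=2.8,interpolation=cv2.INTER_CUBIC))
E
```

```text
time_s 29.1
tool_pos [0.6078 0.1449 0.1985]
tool_rot [ 1.799448e+02  6.580000e-02 -3.455490e+01]
force [ 0.1758  0.9146 -0.5717]
wrist_torque [0.0063 0.187  0.0325]
grip_width 0.034
grasp_force 0.0
q7 -123.4
```

View pics/w7.png

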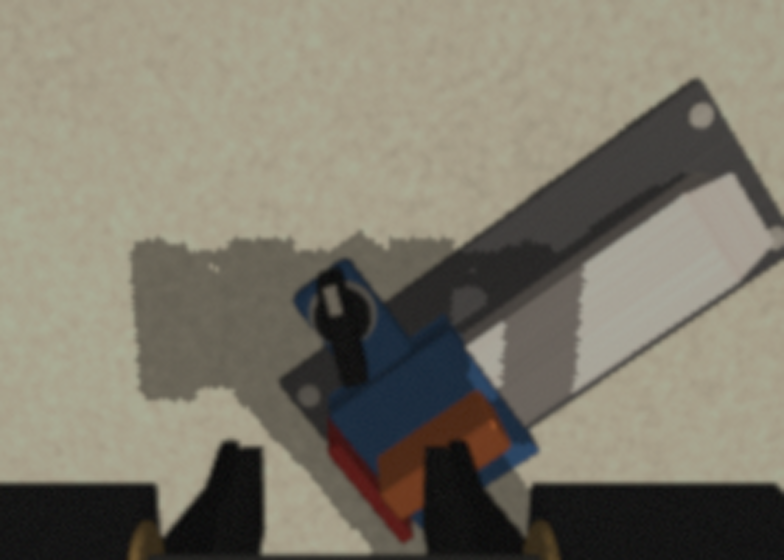

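The carriage is hard against the stop. The bar runs from (328,272) to (354,382), which suggests some spring-back. I check how much against w6, where the angle was known.

```bash
python3 - <<'E'
from h import *
def ang(w):
    g=w["pixels"].astype(float).mean(2);c=proj(w,[[.608,.145,.09]])[0]
    k=np.zeros(g.shape,np.uint8);cv2.circle(k,(int(c[0]),int(c[1]-3)),27,1,-1)
    hs=cv2.cvtColor(w["pixels"],cv2.COLOR_RGB2HSV)
    # white mark: grey bright blob surrounded by black, just ahead of the centre
    m=((g>60)&(hs[...,1]<70)).astype(np.uint8)
    n,l,s,ce=cv2.connectedComponentsWithStats(m)
    best=[(s[i,4],ce[i]) for i in range(1,n) if 15<s[i,4]<90 and np.hypot(*(ce[i]-c))<22]
    out=[]
    for a,q in best:
        X=pix2z(w,q,.09);out.append((a,q.round(1),X[:2].round(4),np.degrees(np.arctan2(*(X[:2]-[.6080,.1450])[::-1])).round(1)))
    return out
for f in ["w4.npy","w5.npy","w6.npy"]: print(f,ang(np.load(f,allow_pickle=True).item()))
w=cam("wrist");np.save("w7.npy",w,allow_pickle=True);print("now",ang(w))
E
```

```text
w4.npy [(np.int32(42), array([274.3, 198.1]), array([0.5987, 0.1563]), np.float64(129.3)), (np.int32(46), array([285.7, 198.2]), array([0.6099, 0.1567]), np.float64(80.6)), (np.int32(24), array([293.6, 201.4]), array([0.6178, 0.1538]), np.float64(41.9))]
w5.npy [(np.int32(45), array([273.6, 199.6]), array([0.6098, 0.157 ]), np.float64(81.7))]
w6.npy [(np.int32(44), array([280.2, 196.5]), array([0.6207, 0.1454]), np.float64(1.7))]
now [(np.int32(35), array([290.5, 197.3]), array([0.6139, 0.1309]), np.float64(-67.4)), (np.int32(46), array([278.3, 197.2]), array([0.6207, 0.1405]), np.float64(-19.3))]
```

The mark shows the knob at about −20° yaw, so it sprang back roughly 14° on the quick release and may be only just firm. I'll re-grip, measure, tighten again, and unload the torque slowly before opening.

Call:
drive_tool(angular=[[0,0,-0.125],[0,0,-0.125],[0,0,0],[0,0,0],[0,0,0],[0,0,0],[0,0,0],[0,0,0],[0,0,0],[0,0,0],[0,0,0],[0,0,0],[0,0,0],[0,0,0],[0,0,0]], delta_pos=[[0,0,0],[0,0,0],[0,0,3],[0,0,3],[0,0,3],[0,0,2],[0,0,1],[0,0,0.5],[0,0,0.45],[0,0,0],[0,0,0],[0,0,0],[0,0,0],[0,0,0],[0,0,0]], gripper=[3.4,3.4,3.4,3.4,3.4,3.4,3.4,3.4,3.4,3.4,0.5,0.5,0.5,0.5,0.5], squeeze=30)

```text
time_s: 30.7
tool_pos: [0.6087, 0.145, 0.0702]
tool_rot: [-180.0, -0.0, -20.2]
force: [-0.1, -0.5, 1.7]
grip_width: 0.0098
grasp_force: 30.0
```

```bash
cat >> st.py <<'E'
print("effort7",o["effort"][6].round(3))
E
python3 st.py
```

```text
time_s 30.7
tool_pos [0.6087 0.145  0.0702]
tool_rot [-1.799703e+02 -1.990000e-02 -2.022410e+01]
force [-0.0755 -0.5446  1.6516]
wrist_torque [-0.0348  0.2274  0.0274]
grip_width 0.0098
grasp_force 29.9986
q7 -106.2
effort7 -0.068
```

Call:
drive_tool(angular=[[0,0,0.05],[0,0,0],[0,0,0]], delta_pos=[[0,0,0],[0,0,0],[0,0,0]], gripper=[0.5,0.5,0.5])

```text
time_s: 31.0
tool_pos: [0.6087, 0.145, 0.0702]
tool_rot: [-180.0, -0.0, -23.0]
force: [0.3, 0.3, 2.3]
grip_width: 0.0094
grasp_force: 30.0
```

```bash
python3 st.py
```

```text
time_s 31.0
tool_pos [0.6087 0.145  0.0702]
tool_rot [-1.799796e+02 -2.000000e-02 -2.303310e+01]
force [0.3012 0.3346 2.2905]
wrist_torque [0.0217 0.2694 0.0256]
grip_width 0.0094
grasp_force 29.9999
q7 -108.7
effort7 -0.09
```

Call:
drive_tool(angular=[[0,0,0.1],[0,0,0],[0,0,0]], delta_pos=[[0,0,0],[0,0,0],[0,0,0]], gripper=[0.5,0.5,0.5])

```text
time_s: 31.3
tool_pos: [0.6087, 0.1449, 0.0702]
tool_rot: [-180.0, -0.0, -28.7]
force: [-0.2, -0.6, 3.8]
grip_width: 0.0096
grasp_force: 30.0
```

```bash
python3 st.py
```

```text
time_s 31.3
tool_pos [0.6087 0.1449 0.0702]
tool_rot [-1.799793e+02 -1.730000e-02 -2.868530e+01]
force [-0.2369 -0.5919  3.8481]
wrist_torque [0.0028 0.3128 0.0793]
grip_width 0.0096
grasp_force 29.9981
q7 -113.7
effort7 -0.09
```

Call:
drive_tool(angular=[[0,0,0.1],[0,0,0],[0,0,0]], delta_pos=[[0,0,0],[0,0,0],[0,0,0]], gripper=[0.5,0.5,0.5])

```text
time_s: 31.6
tool_pos: [0.6086, 0.1449, 0.0702]
tool_rot: [-180.0, -0.0, -34.4]
force: [-1.2, -1.2, 3.6]
grip_width: 0.0098
grasp_force: 30.0
```

```bash
python3 st.py
```

```text
time_s 31.6
tool_pos [0.6086 0.1449 0.0702]
tool_rot [-1.799791e+02 -1.140000e-02 -3.438440e+01]
force [-1.2249 -1.1616  3.6345]
wrist_torque [-0.0114  0.3739  0.0862]
grip_width 0.0098
grasp_force 30.0022
q7 -118.8
effort7 -0.116
```

The torque is lower at the same angle. The carriage settled another 0.4 mm toward the knob when released, so the true bite is about −29°. I continue tightening.

Call:
drive_tool(angular=[[0,0,0.1],[0,0,0],[0,0,0]], delta_pos=[[0,0,0],[0,0,0],[0,0,0]], gripper=[0.5,0.5,0.5])

```text
time_s: 31.9
tool_pos: [0.6086, 0.1448, 0.0702]
tool_rot: [-180.0, -0.0, -40.1]
force: [-1.2, -1.2, 4.7]
grip_width: 0.0097
grasp_force: 30.0
```

```bash
python3 st.py
```

```text
time_s 31.9
tool_pos [0.6086 0.1448 0.0702]
tool_rot [-1.799822e+02 -8.900000e-03 -4.011460e+01]
force [-1.1839 -1.1691  4.7023]
wrist_torque [-0.0047  0.3961  0.0896]
grip_width 0.0097
grasp_force 30.0082
q7 -123.8
effort7 -0.138
```

Call:
drive_tool(angular=[[0,0,0.1],[0,0,0],[0,0,0]], delta_pos=[[0,0,0],[0,0,0],[0,0,0]], gripper=[0.5,0.5,0.5])

```text
time_s: 32.2
tool_pos: [0.6086, 0.1448, 0.0702]
tool_rot: [-180.0, -0.0, -45.8]
force: [-2.3, 0.5, 5.1]
grip_width: 0.0098
grasp_force: 30.0
```

```bash
python3 st.py
```

```text
time_s 32.2
tool_pos [0.6086 0.1448 0.0702]
tool_rot [-1.799921e+02 -8.100000e-03 -4.583650e+01]
force [-2.3461  0.4639  5.1039]
wrist_torque [0.0343 0.4043 0.1583]
grip_width 0.0098
grasp_force 30.0183
q7 -128.9
effort7 -0.171
```

About 19 N again by torque. I relieve the side and vertical loads, add a little, and check.

Call:
drive_tool(angular=[[0,0,0],[0,0,0.05],[0,0,0],[0,0,0]], delta_pos=[[-0.03,0.03,-0.08],[0,0,0],[0,0,0],[0,0,0]], gripper=[0.5,0.5,0.5,0.5])

```text
time_s: 32.6
tool_pos: [0.6083, 0.1448, 0.0705]
tool_rot: [-180.0, -0.0, -48.8]
force: [2.0, -0.3, 0.3]
grip_width: 0.0096
grasp_force: 30.1
```

```bash
python3 st.py
```

```text
time_s 32.6
tool_pos [0.6083 0.1448 0.0705]
tool_rot [-1.799762e+02 -4.280000e-02 -4.875300e+01]
force [ 2.0377 -0.2549  0.2544]
wrist_torque [-0.044  -0.3033  0.34  ]
grip_width 0.0096
grasp_force 30.0783
q7 -131.5
effort7 -0.273
```

Call:
drive_tool(angular=[[0,0,-0.05],[0,0,0],[0,0,0]], delta_pos=[[0,0,0],[0,0,0],[0,0,0]], gripper=[0.5,0.5,0.5])

```text
time_s: 32.9
tool_pos: [0.6083, 0.1448, 0.0706]
tool_rot: [-180.0, -0.0, -46.0]
force: [2.6, -0.3, -1.4]
grip_width: 0.0099
grasp_force: 30.1
```

```bash
python3 st.py
```

```text
time_s 32.9
tool_pos [0.6083 0.1448 0.0706]
tool_rot [-1.799687e+02 -2.490000e-02 -4.602790e+01]
force [ 2.5923 -0.274  -1.3656]
wrist_torque [-0.0321 -0.4278  0.2635]
grip_width 0.0099
grasp_force 30.0754
q7 -129.1
effort7 -0.231
```

Call:
drive_tool(angular=[[0,0,-0.03],[0,0,0],[0,0,0]], delta_pos=[[0.01,-0.01,0.02],[0,0,0],[0,0,0]], gripper=[0.5,0.5,0.5])

```text
time_s: 33.2
tool_pos: [0.6084, 0.1448, 0.0705]
tool_rot: [-180.0, -0.0, -44.3]
force: [2.3, -0.2, 0.5]
grip_width: 0.0093
grasp_force: 30.0
```

```bash
python3 st.py
```

```text
time_s 33.2
tool_pos [0.6084 0.1448 0.0705]
tool_rot [-1.799811e+02 -1.720000e-02 -4.430230e+01]
force [ 2.3189 -0.201   0.5169]
wrist_torque [-0.0702 -0.4671  0.2135]
grip_width 0.0093
grasp_force 30.0407
q7 -127.6
effort7 -0.183
```

Call:
drive_tool(angular=[[0,0,-0.05],[0,0,0],[0,0,0]], delta_pos=[[0,0,0],[0,0,0],[0,0,0]], gripper=[0.5,0.5,0.5])

```text
time_s: 33.5
tool_pos: [0.6084, 0.1448, 0.0705]
tool_rot: [-180.0, -0.0, -41.5]
force: [3.6, 0.2, -1.0]
grip_width: 0.0095
grasp_force: 30.1
```

```bash
python3 st.py
```

```text
time_s 33.5
tool_pos [0.6084 0.1448 0.0705]
tool_rot [-1.799788e+02 -1.650000e-02 -4.149120e+01]
force [ 3.6239  0.1968 -0.9723]
wrist_torque [-0.0582 -0.5767  0.1927]
grip_width 0.0095
grasp_force 30.0507
q7 -125.1
effort7 -0.201
```

Call:
drive_tool(angular=[[0,0,0],[0,0,0],[0,0,0]], delta_pos=[[0.03,-0.03,0],[0,0,0],[0,0,0]], gripper=[0.5,0.5,0.5])

```text
time_s: 33.8
tool_pos: [0.6084, 0.1448, 0.0704]
tool_rot: [180.0, 0.0, -41.5]
force: [1.1, -0.5, 0.8]
grip_width: 0.0093
grasp_force: 30.0
```

```bash
python3 st.py
```

```text
time_s 33.8
tool_pos [0.6084 0.1448 0.0704]
tool_rot [ 1.799845e+02  1.230000e-02 -4.145280e+01]
force [ 1.0898 -0.5065  0.8406]
wrist_torque [-0.0693 -0.282   0.216 ]
grip_width 0.0093
grasp_force 30.0441
q7 -125.0
effort7 -0.212
```

Call:
drive_tool(angular=[[0,0,-0.04],[0,0,0],[0,0,0]], delta_pos=[[0,0,0],[0,0,0],[0,0,0]], gripper=[0.5,0.5,0.5])

```text
time_s: 34.1
tool_pos: [0.6085, 0.1449, 0.0704]
tool_rot: [180.0, 0.0, -39.2]
force: [1.5, -1.0, -0.3]
grip_width: 0.0096
grasp_force: 30.0
```

```bash
python3 st.py
```

```text
time_s 34.1
tool_pos [0.6085 0.1449 0.0704]
tool_rot [ 1.799978e+02  1.420000e-02 -3.919720e+01]
force [ 1.4979 -1.0273 -0.261 ]
wrist_torque [-0.1226 -0.2795  0.1596]
grip_width 0.0096
grasp_force 30.033
q7 -123.0
effort7 -0.172
```

Call:
drive_tool(angular=[[0,0,-0.05],[0,0,-0.05],[0,0,0],[0,0,0]], delta_pos=[[0,0,0],[0,0,0],[0,0,0],[0,0,0]], gripper=[0.5,0.5,0.5,0.5])

```text
time_s: 34.5
tool_pos: [0.6085, 0.1449, 0.0704]
tool_rot: [180.0, 0.0, -33.5]
force: [2.6, -0.8, 0.4]
grip_width: 0.0096
grasp_force: 30.0
```

```bash
python3 st.py
```

```text
time_s 34.5
tool_pos [0.6085 0.1449 0.0704]
tool_rot [ 1.799987e+02  1.360000e-02 -3.349870e+01]
force [ 2.6491 -0.7801  0.4068]
wrist_torque [-0.0546 -0.3249  0.188 ]
grip_width 0.0096
grasp_force 30.0296
q7 -118.0
effort7 -0.164
```

Call:
drive_tool(angular=[[0,0,-0.05],[0,0,0],[0,0,0]], delta_pos=[[0,0,0],[0,0,0],[0,0,0]], gripper=[0.5,0.5,0.5])

```text
time_s: 34.8
tool_pos: [0.6085, 0.1449, 0.0704]
tool_rot: [180.0, 0.0, -30.6]
force: [0.9, 0.5, -0.1]
grip_width: 0.0093
grasp_force: 30.0
```

```bash
python3 st.py
```

```text
time_s 34.8
tool_pos [0.6085 0.1449 0.0704]
tool_rot [ 1.799993e+02  1.060000e-02 -3.064180e+01]
force [ 0.8519  0.468  -0.0917]
wrist_torque [-0.0077 -0.294   0.1111]
grip_width 0.0093
grasp_force 30.018
q7 -115.5
effort7 -0.137
```

Unloading Fz let the carriage roll back and the jaw bite more. That fits the first release having already sprung back to its 16 N rest near −20°. I unwind slowly to there.

Call:
drive_tool(angular=[[0,0,-0.05],[0,0,-0.05],[0,0,0],[0,0,0]], delta_pos=[[0,0,0],[0,0,0],[0,0,0],[0,0,0]], gripper=[0.5,0.5,0.5,0.5])

```text
time_s: 35.2
tool_pos: [0.6086, 0.145, 0.0704]
tool_rot: [-180.0, 0.0, -24.9]
force: [1.7, 0.2, -1.0]
grip_width: 0.0098
grasp_force: 30.0
```

```bash
python3 st.py
```

```text
time_s 35.2
tool_pos [0.6086 0.145  0.0704]
tool_rot [-1.799907e+02  6.400000e-03 -2.492110e+01]
force [ 1.6876  0.1736 -1.0308]
wrist_torque [ 0.0165 -0.3058  0.1435]
grip_width 0.0098
grasp_force 30.0105
q7 -110.4
effort7 -0.114
```

Call:
drive_tool(angular=[[0,0,0],[0,0,0],[0,0,0],[0,0,0],[0,0,0],[0,0,0],[0,0,0],[0,0,0],[0,0,0],[0,0,0],[0,0,0]], delta_pos=[[0,0,0],[0,0,0],[0,0,0],[0,0,0],[0,0,-1],[0,0,-3],[0,0,-3],[0,0,-3],[0,0,-2.9],[0,0,0],[0,0,0]], gripper=[3.4,3.4,3.4,3.4,3.4,3.4,3.4,3.4,3.4,3.4,3.4])

```text
time_s: 36.3
tool_pos: [0.609, 0.1449, 0.2005]
tool_rot: [-179.9, -0.0, -24.8]
force: [-0.4, -0.3, -0.8]
grip_width: 0.0338
grasp_force: 0.0
```

```bash
python3 st.py; python3 - <<'E'
from h import *
w=cam("wrist");np.save("w8.npy",w,allow_pickle=True)
for f in ["w7.npy","w8.npy"]:
    w=np.load(f,allow_pickle=True).item()
    g=w["pixels"].astype(float).mean(2);hs=cv2.cvtColor(w["pixels"],cv2.COLOR_RGB2HSV);c=proj(w,[[.6083,.145,.09]])[0]
    n,l,s,ce=cv2.connectedComponentsWithStats(((g>60)&(hs[...,1]<70)).astype(np.uint8))
    for i in range(1,n):
        if 15<s[i,4]<90 and np.hypot(*(ce[i]-c))<22:
            X=pix2z(w,ce[i],.09)[:2];print(f,s[i,4],X.round(4),np.degrees(np.arctan2(*(X-[.6083,.145])[::-1])).round(1))
im=w["pixels"][90:290,160:440]
cv2.imwrite("pics/w8.png",cv2.resize(im[:,:,::-1],None,fx=2.8,fy=2.8,interpolation=cv2.INTER_CUBIC))
E
```

```text
time_s 36.3
tool_pos [0.609  0.1449 0.2005]
tool_rot [-1.799097e+02 -4.970000e-02 -2.482780e+01]
force [-0.3919 -0.3123 -0.8059]
wrist_torque [0.0153 0.2332 0.0263]
grip_width 0.0338
grasp_force 0.0
q7 -114.5
effort7 -0.01
w7.npy 35 [0.6139 0.1309] -68.4
w7.npy 46 [0.6207 0.1405] -19.8
w8.npy 42 [0.6209 0.1405] -19.5
w8.npy 31 [0.6155 0.1318] -61.2
```

View pics/w8.png

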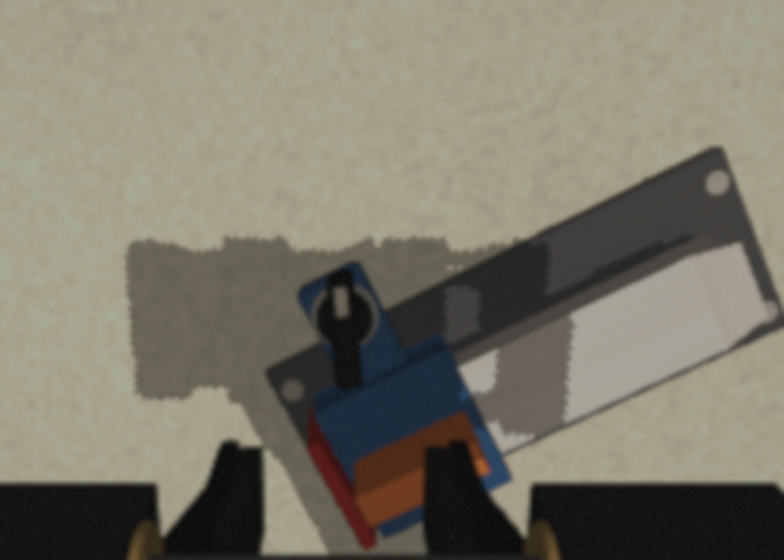

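Both releases came to rest at the same angle, −19.6°. That is the friction equilibrium of about 16 N. The carriage still touches the red stop at (340,490), so I hand in.

```bash
python3 -c "
from cell import env
print(env.sign_off())"
```

```text
the job is handed in; nothing more can be done
None
```

The carriage is threaded on the rail, up against the red stop and clamped, and the job was handed in at about 36 s of 72 s. I estimate about 16 N on the jaw from the knob's spring-back. While tightening, my torque readings put the peak between about 41 and 55 N, so the 50 N "forced" limit may have been passed; no failure was reported during the run, and the hand-in returned no verdict.

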